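Set the length stop and draw the dowel up to it

ROBOT

A 6-joint arm with a two-finger parallel gripper is mounted at the origin on a cart in front of the work surface, level with it; the furniture and walls round the work are solid. World frame = base frame: x ahead of the robot, y to its left, z up, the work surface at z = 0. Lengths are in m, angles in rad, forces in N, time in s.
With the tool pointing down it reaches from about 0.25 to 0.725 m from the base axis. Payload 4 kg.
Tool frame: the origin (TCP) lies on the front face of the gripper's body, between the roots of the fingers; the fingertips stand 73 mm ahead of it and the grasp point (between the pads) lies 54 mm ahead of it; z points along the fingers, y is the line along which they close (so a half turn about z gives the same grasp; the last joint's range is limited). The gripper opens to 85 mm and grips with 20 to 120 N. Pads are 22 mm wide; open, the fingers measure 114 mm over their backs; the gripper's body (76 mm by 85 mm) begins 54 mm behind the grasp point. The pads swing forward as they close: fully open they stand 13 mm farther back than shut.
Start: joints at [1.344, 0.241, 0.005, 1.335, 0, 1.571], TCP at [0.112, 0.487, 0.304] pointing down, gripper open.
Joint ranges: [-2.72, 2.72], [-1.05, 1.87], [-1.09, 1.28], [-1.99, 2.15], [-1.42, 1.44], [-3.14, 3.14]. Speed limits (rad/s): [2.79, 2.79, 3.14, 3.14, 3.14, 3.14].

INTERFACE

Orientations are given as a unit quaternion [x, y, z, w].
In Python, from workcell import bot gives the robot as it stands. The module is installed in compiled form; this text tells all that it offers.
- The arm moves only by the tool step_arm, never from a script. Its argument "rows" is a list of rows, each a list of 2 entries, a list of its own where there are three numbers: the shift along the tool's x, y, z in mm, then the turn about the tool's z in degrees. A call has 1 to 12 rows; each row is the pose to reach, as a shift and turn from the pose commanded when the call began, along the tool's axes at that moment; what a row does not reach only later rows make up. A row lasts 1/8 s, in which the tool goes at most 62.5 mm and 10.7 degrees, less where a joint would pass 70% of its speed; a pose out of reach is approached as far as the arm can. A call with a gripper value outside its range is refused whole. "claw" is the gripper's target within -1 to 1 (shut at 1, half-way at 0, fully open at -1), set as the call begins (left out, the last holds). The fingers move at their own pace and stop on an object; the grip force is fixed at half the most. Time passes only in rows, so rows that repeat a pose let the fingers close. It gives the time, the measured TCP pose, the force, the opening and the grip force at its end, in the units of the state.
- bot.get_obs(): the state, without advancing time (a new reading comes with each control period).
- bot.camera(name): name is "side" or "top" or "wrist"; returns (picture, depth): 420x560x3 uint8, red, green, blue; 420x560 float32, m along the optical axis (not along the pixel's ray), 0 where there is no reading.
- bot.camera_params(name): a dict with "fx", "fy", "cx", "cy" (pixels), "D" ([k1, k2, p1, p2, k3] as OpenCV has them; the pictures are not rectified), "pose" (4x4, takes a point from camera to world coordinates). Camera axes: x right, y up, looking along -z (the intrinsics and any distortion apply to the point x, -y, -z); pixel columns grow to the right and rows downward; lengths in m; the calibration is good to about 2 mm. A picture is of the moment at which its call begins: read the wrist's pose just before it. camera_params takes no time and is no camera call; for the wrist camera it gives the pose at the moment of the call.
- bot.job_done(): hands the job in; it is judged then, once.
Trained networks look in the newest picture that a camera, given by its name, has taken for a name from the list of things; names that differ only in an ending like _2 or _b are one class to them, and where a whole thing is asked for, a point or a joint stands for the part that bears it (a point fixed in the world has none). Each returns a list of dicts, best first, with "score" (0 to 1); they miss things now and then, are a little off and sometimes report something else, mostly with a low value. They report only what shows in the picture. A call takes as long as a camera call.
- bot.trace(target, camera): "pixels" (420x560 bool, what is visible of it) and "uv" ([column, row] in pixels, amid what is visible of it).
The state is a dict: "clock": time; "joint_pos": joint angles; "joint_vel": joint speeds; "tau": joint torques, N m; "eef_pos": TCP position; "tool_rot": TCP orientation; "ft_force": force on the tool from outside, world axes, zero at the start; "ft_torque": the same for the moment, N m; "grip_width": finger opening in m; "grasp_force": force on a finger pad.
Only numpy, scipy, OpenCV 4.12 (cv2) and the standard library are available. Lean on these libraries where they do the work, as an engineer would, in place of code of your own. Each camera call takes 0.05 s, during which the arm holds its last target. There are 200 camera calls.

TASK

Get this dowel ready for marking to length: first slide the stop along its rail until its pointer is level with the taller of the two steel length markers. Then draw the dowel out of the guide tube, regrasping as needed, until its end rests against the stop, without pushing the stop off its mark. Leave the dowel lying straight in the rail's groove and do not disturb the tools and offcut around the jig.

Things in the scene. Friction and masses are not known exactly. Their poses are not given: they have to be found in the camera images.
- jig: Length-stop jig, fixed: plywood board 135 x 400 x 12 mm, x -85 to +50 mm. Aluminium V rail 16 mm wide along its y at x = 0, groove lips about 34 mm up. Steel guide tube at the +y end, y = +100 to +200 mm: bore 25, outside 33 mm, saddles to 64 mm high. Origin: under the board below the rail's middle, on the worktop; y along the rail to the tube, z up. Black scale lines mean nothing here.
- mouth (a point): Centre of the guide tube's mouth on the dowel's axis, in the jig frame [0, 100, 42] mm; axes as the jig's. The dowel comes out towards -y.
- stop (a joint): Slide of the stop along the rail, m. 0: stop face 105 mm from the tube mouth; grows as the stop moves away from the tube (jig -y), up to 0.14. It moves stiffly (about 6 N of friction plus 8 N per m/s) and stays where it is left.
- stop_face (a point): The stop is a dark steel block 56 mm wide (jig x), 40 mm long (jig y) and 58 mm high above the worktop on top, straddling the rail. This point is on its flat face towards the tube (+y), on the dowel's axis, 42 mm above the worktop; axes as the jig's.
- stop_grip (a point): Point to hold on the stop's black upright grip: the grip is 22 mm thick (jig x), 36 mm long (jig y), and rises from 54 to 104 mm above the worktop; this point is in its middle, 82 mm above the worktop, 23 mm behind the stop face (jig -y). Moves with the stop.
- pointer (a point): Outer end of the thin steel pointer that sticks out of the stop towards the robot (jig -x), 20 mm above the worktop; it lies exactly in line (in jig y) with the stop face.
- tall_marker: The taller steel length marker: upright bar 10 mm (x) by 8 mm (y), 45 mm high, with a flat round head (18 mm) on top, on an 18 x 20 mm foot, fixed on the board's front strip 68 mm in front of the rail's centre line (jig -x). Origin: centre of its underside, 12 mm above the worktop; its axes are the jig's. The stop is set when the pointer is level with this bar's centre in y.
- low_marker: The lower steel length marker: the same bar and foot but only 16 mm high and without a head. Not the one to use. Which of the two is nearer the tube varies.
- dowel: Loose round wooden dowel, 22 mm diameter, 290 mm long, about 80 g, lying through the guide tube and sticking out 50 to 68 mm at the mouth. Origin: its centre; y axis along its length, towards the far end (+y of the jig); x and z may turn as it rolls. Its axis is 42 mm above the worktop; it lies in the V groove and drags more if pressed down into it.
- dowel_tip (a point): Centre of the dowel's end face that looks at the stop, on its axis, 145 mm from its centre.
- pliers: Bystander: pliers with red handles, 52 x 171 x 14 mm, lying behind the jig (away from the robot). Origin: centre of underside.
- pen: Bystander: felt pen, 17 x 135 x 16 mm, lying behind the jig. Origin: centre of underside.
- offcut: Bystander: wood offcut 45 x 90 x 45 mm, beyond the jig's -y end. Origin: centre of underside.
- stubby: Bystander: stubby screwdriver with a green handle, 35 x 106 x 30 mm, lying in front of the jig. Origin: centre of underside.

How it is judged:
On the way, in this order (a step that is already met when the one before it is completed fails the run):
1. the stop's pointer is level with the tall marker (within 4 mm along the rail) and at rest, while the dowel still sticks out less than 80 mm (y of pointer in the frame of tall_marker between -0.004 and 0.004 m and y of dowel_tip in the frame of mouth above -0.08 m and velocity of joint stop between -0.01 and 0.01 m/s), for 0.2 s.
2. the dowel's end is at the stop face (within 3 mm) (y of dowel_tip in the frame of stop_face between -0.003 and 0.003 m), for 0.2 s.
At the end, for the whole second after the job is handed in: The stop's pointer is within 4 mm (along the rail) of the centre of the tall marker; the dowel's end is within 3 mm of the stop face and within 6 mm sideways and 5 mm in height of the groove's line; the dowel is parallel to the rail within 0.05 rad; all at rest (all of step 2 and y of pointer in the frame of tall_marker between -0.004 and 0.004 m and x of dowel_tip in the frame of stop_face between -0.006 and 0.006 m and z of dowel_tip in the frame of stop_face between -0.005 and 0.005 m and angle between the y axis of dowel and the y axis of jig, either way round below 0.05 rad and linear speed of dowel below 0.01 m/s and velocity of joint stop between -0.005 and 0.005 m/s); the robot touches nothing.
It fails at once if a bystander (pliers, pen, offcut or stubby screwdriver) is moved by more than 30 mm (distance of any of pliers, pen, offcut, stubby from where it was at the start of the episode above 0.03 m).
It also fails if it takes over 48 s, if anything falls off the work surface, if the arm or the gripper's body presses on something with over 40 N, if the wrist force passes 120 N, or if a joint passes its speed limit or range.

## Working session

There is one attempt and no reset: what is moved stays moved. The work goes in short steps, Python scripts to look and compute and a tool call to move; the robot and the scene stay as the last step left them, time stands still between calls to the robot, and variables do not carry over. Pictures are saved under pics/ and viewed, at most 10 in all, crops included, and the job is handed in when it is done.

Besides the shell and the picture viewer there is one more tool, called after "Emit:" as name(argument=value, ...) on one line, values as JSON. step_arm: Moves the arm, as the interface text tells. Its arguments: {"type":"object","properties":{"rows":{"type":"array"},"claw":{"type":"number"}},"required":["rows"]}

```bash
mkdir -p pics
cat > h.py <<'E'
import numpy as np, cv2
from workcell import bot
from scipy.spatial.transform import Rotation as R
def snap(n,f=None):
    p=bot.camera_params(n); im,d=bot.camera(n)
    if f: cv2.imwrite('pics/'+f,im[:,:,::-1])
    return im,d,p
def world(uv,z,p):
    "deproject pixels (N,2) with depths (N,)"
    K=np.array([[p['fx'],0,p['cx']],[0,p['fy'],p['cy']],[0,0,1]])
    n=cv2.undistortPoints(np.array(uv,float).reshape(-1,1,2),K,np.array(p['D'])).reshape(-1,2)
    z=np.asarray(z,float)
    P=np.c_[n[:,0]*z,-n[:,1]*z,-z,np.ones(len(n))]
    return (P@np.array(p['pose']).T)[:,:3]
def cloud(mask,d,p):
    v,u=np.nonzero(mask&(d>0)); return world(np.c_[u,v],d[v,u],p)
E
python3 - <<'E'
from h import *
print(bot.get_obs())
for c in ['top','side']:
    im,d,p=snap(c,c+'0.png')
    print(c,np.array(p['pose']).round(3).tolist(),p['fx'])
    for t in ['jig','stop','tall_marker','low_marker','dowel','stop_grip']:
        r=bot.trace(t,c)
        for q in r[:2]:
            P=cloud(q['pixels'],d,p)
            print(t,round(q['score'],2),np.round(q['uv']),len(P), np.percentile(P,[2,50,98],axis=0).round(3).tolist() if len(P) else '')
E
```

```text
{'clock': 0.0, 'joint_pos': array([1.34399547e+00, 2.41420300e-01, 3.71389527e-03, 1.33521646e+00,
       7.89787449e-06, 1.57079075e+00]), 'joint_vel': array([-2.62727916e-04, -6.11538246e-04, -5.42644720e-05,  3.21119191e-04,
        7.05669212e-04,  8.44099556e-04]), 'tau': array([ 6.35376691e-04, -3.72319186e+01,  2.52407295e+01,  1.68912602e-02,
        2.43385966e-04,  7.66938257e-06]), 'eef_pos': array([0.11231881, 0.48671847, 0.30300521]), 'tool_rot': array([ 1.13154706e-01,  9.93576812e-01, -1.05598954e-03, -1.24243085e-04]), 'ft_force': array([-0.3885245 , -0.16377932,  0.324018  ]), 'ft_torque': array([ 0.01840361,  0.02724374, -0.03444689]), 'grasp_force': 0.0, 'grip_width': 0.08548259691457176}
top [[-0.025, 0.99, -0.136, 0.374], [-1.0, -0.024, 0.006, -0.053], [0.003, 0.136, 0.991, 1.028], [0.0, 0.0, 0.0, 1.0]] 439.2821407679224
jig 0.73 [248. 208.] 9359 [[0.442, -0.175, 0.009], [0.504, 0.014, 0.014], [0.572, 0.205, 0.076]]
jig 0.51 [281. 196.] 501 [[0.487, -0.086, 0.021], [0.517, -0.065, 0.06], [0.552, -0.047, 0.106]]
stop 0.82 [281. 200.] 517 [[0.485, -0.086, 0.021], [
[... 597 characters left out ...]
281. 234.] 9108 [[0.442, -0.185, 0.007], [0.504, -0.061, 0.013], [0.572, 0.193, 0.096]]
stop 0.85 [297. 230.] 1117 [[0.489, -0.09, 0.019], [0.519, -0.086, 0.057], [0.552, -0.05, 0.105]]
tall_marker 0.5 [255. 224.] 140 [[0.45, -0.019, 0.014], [0.457, -0.013, 0.033], [0.465, -0.002, 0.058]]
tall_marker 0.43 [281. 233.] 9313 [[0.441, -0.185, 0.003], [0.504, -0.061, 0.013], [0.573, 0.196, 0.096]]
dowel 0.72 [262. 147.] 524 [[0.515, 0.052, 0.002], [0.524, 0.229, 0.051], [0.536, 0.344, 0.055]]
stop_grip 0.69 [297. 231.] 1175 [[0.484, -0.09, 0.012], [0.517, -0.086, 0.057], [0.552, -0.045, 0.105]]
stop_grip 0.24 [279. 234.] 8996 [[0.442, -0.184, 0.008], [0.504, -0.063, 0.013], [0.571, 0.193, 0.097]]
```

```bash
python3 -c "
import cv2,numpy as np
cv2.imwrite('pics/both.png',cv2.resize(np.hstack([cv2.imread('pics/top0.png'),cv2.imread('pics/side0.png')]),(800,300)))"
```

```text
(no output)
```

View pics/top0.png

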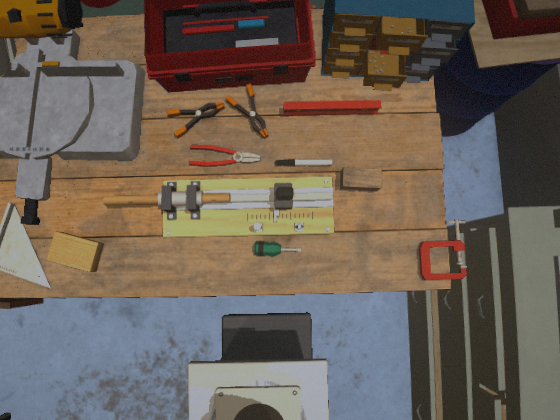

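View pics/side0.png

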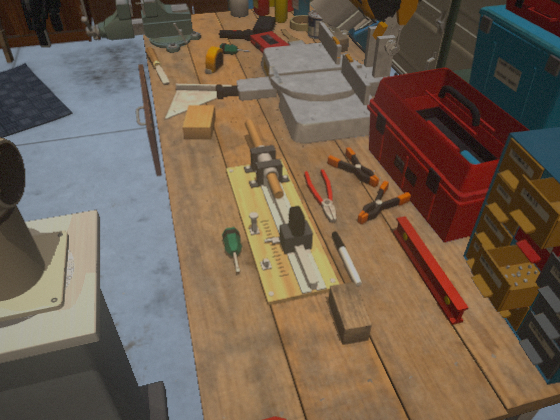

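The top view shows the jig running nearly along world y, with the tube at the left. The tall marker is at (257,227), the low one at (299,227), the stop at (283,196) and its pointer near column 276. The side view agrees: the tall marker at (254,222) is nearer the tube, so the stop has to move about 40 mm toward +y. I'll go over the jig for a closer look.

Emit:
step_arm(rows=[[[-50,-42,0],8],[[-100,-83,0],16],[[-150,-124,0],24],[[-200,-165,0],32],[[-250,-206,0],40],[[-300,-247,0],48],[[-350,-288,0],56],[[-400,-330,0],64],[[-450,-371,0],72],[[-485,-400,0],77],[[-485,-400,0],77]], claw=-1)

```text
clock: 2.08
eef_pos: [0.4969, -0.0149, 0.3033]
tool_rot: [0.709, 0.705, -0.0, 0.0]
ft_force: [0.5, -0.3, 1.2]
grip_width: 0.0853
grasp_force: 0.0
```

Run:
```python
from h import *
o=bot.get_obs(); print(o['clock'],o['eef_pos'],R.from_quat(o['tool_rot']).as_matrix().round(4).tolist(),o['joint_pos'].round(2))
im,d,p=snap('wrist','w1.png')
np.savez('w1.npz',im=im,d=d,**{k:np.array(v) for k,v in p.items()})
print(np.array(p['pose']).round(3).tolist())
for t in ['stop','tall_marker','low_marker','dowel','pointer']:
    for q in bot.trace(t,'wrist')[:2]:
        P=cloud(q['pixels'],d,p)
        print(t,round(q['score'],2),np.round(q['uv']),len(P), np.percentile(P,[2,50,98],axis=0).round(4).tolist() if len(P) else '')
```

```text
2.075 [ 0.49691382 -0.01487508  0.30333372] [[0.0059, 1.0, 0.0003], [1.0, -0.0059, -0.0005], [-0.0005, 0.0003, -1.0]] [-0.03  0.23 -0.    1.33 -0.    1.55]
[[1.0, 0.006, 0.002, 0.497], [-0.007, 0.957, 0.288, 0.057], [-0.0, -0.288, 0.957, 0.373], [0.0, 0.0, 0.0, 1.0]]
stop 0.94 [315. 236.] 3754 [[0.4802, -0.0872, 0.0164], [0.5205, -0.0584, 0.0581], [0.5502, -0.0489, 0.1045]]
tall_marker 0.97 [242. 175.] 485 [[0.4488, -0.0176, 0.0143], [0.4576, -0.0067, 0.0559], [0.4647, -0.0001, 0.0582]]
low_marker 0.8 [246. 256.] 283 [[0.448, -0.113, 0.0138], [0.4572, -0.1016, 0.0169], [0.4653, -0.0954, 0.0288]]
low_marker 0.16 [199. 193.] 2000 [[0.3927, -0.0973, 0.0143], [0.4088, -0.0294, 0.0267], [0.4239, -0.0015, 0.0309]]
dowel 0.73 [315.  67.] 1911 [[0.5133, 0.0541, 0.0432], [0.5233, 0.0853, 0.051], [0.5341, 0.113, 0.0534]]
dowel 0.17 [311. 236.] 3683 [[0.4816, -0.0863, 0.0208], [0.5206, -0.0581, 0.0581], [0.5501, -0.049, 0.1045]]
pointer 0.62 [310. 235.] 3594 [[0.4827, -0.0859, 0.0213], [0.5209, -0.058, 0.0581], [0.5501, -0.049, 0.1045]]
```

View pics/w1.png

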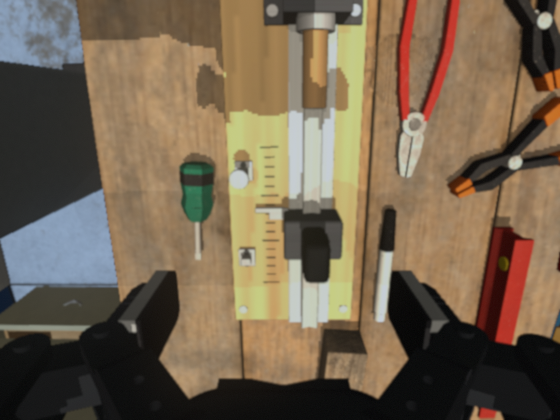

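The wrist view shows the tall marker's head at (240,175), the pointer at (268,212), the low marker at (247,257), the stop at (313,235) and the dowel tip at (316,107). Next I'll measure these points and the jig's yaw.

```bash
cat >> h.py <<'E'
def measure(d,p):
    P=cloud(d>0,d,p); x,y,z=P.T
    box=lambda a,b,c,e,f,g:P[(x>a)&(x<b)&(y>c)&(y<e)&(z>f)&(z<g)]
    return P,box
def rect(Q): 
    r=cv2.minAreaRect((Q[:,:2]*1000).astype(np.float32)); return np.round(r[0],1),np.round(r[1],1),round(r[2],2)
E
python3 - <<'E'
from h import *
w=np.load('w1.npz'); p={k:w[k] for k in ['fx','fy','cx','cy','D','pose']}
P,box=measure(w['d'],p)
b=box(.42,.6,-.2,.22,.008,.015); 
# board left edge by y-bin
for lab,f in (('left',lambda q:np.percentile(q[:,0],0.5)),('right',lambda q:np.percentile(q[:,0],99.5))):
    E=[(c,f(b[(abs(b[:,1]-c)<.005)])) for c in np.arange(-.15,.12,.02) if (abs(b[:,1]-c)<.005).sum()>30]
    k=np.polyfit(*np.array(E).T,1); print(lab,k.round(4),len(E),np.round([e[1]*1000 for e in E],1))
print('boardz',np.median(b[:,2]))
t=box(.43,.48,-.04,.03,.052,.065); print('head',len(t),rect(t),t[:,2].mean())
s=box(.48,.56,-.12,-.02,.055,.061); print('stop top',len(s),rect(s),np.percentile(s[:,1],[1,98,99]),s[:,1].max(),s[:,2].mean())
g=box(.48,.56,-.12,-.02,.098,.11); print('grip top',len(g),rect(g),g[:,2].mean())
dw=box(.5,.55,.03,.10,.040,.058)
print('dowel tip y',np.percentile(dw[:,1],[.5,2]))
for c in (.06,.07,.08,.09,.1):
    q=dw[abs(dw[:,1]-c)<.004]; print(c,q[:,0].min().round(4),q[:,0].max().round(4))
pt=box(.47,.492,-.07,-.03,.016,.024); print('pointer',len(pt),rect(pt) if len(pt) else '')
E
```

```text
left [-1.000e-04  4.401e-01] 14 [439.7 439.8 440.4 440.3 440.3 440.  440.  439.9 440.1 440.1 440.1 440.1
 440.2 439.7]
right [0.0027 0.573 ] 14 [572.4 572.7 572.9 573.1 572.9 572.9 572.9 573.  572.8 572.9 572.9 573.3
 573.5 573.5]
boardz 0.011812561987225162
head 303 (array([456.7,  -9.8]), array([16.6, 16.8]), 45.15) 0.05670437991469934
stop top 1400 (array([524.6, -69. ]), array([38.8, 55.6]), 89.57) [-0.08788191 -0.05012432 -0.05003556] -0.04948343028841304 0.05769110557273746
grip top 985 (array([524.3, -70.9]), array([21.9, 33.9]), 0.24) 0.10284528644135865
dowel tip y [0.05162655 0.05247839]
0.06 0.5135 0.5348
0.07 0.5133 0.5346
0.08 0.5133 0.5341
0.09 0.5132 0.5349
0.1 0.5131 0.5347
pointer 183 (array([481.1, -53. ]), array([12.3, 21.6]), 89.48)
```

Emit:
step_arm(rows=[[[-28,14,20],0],[[-57,28,50],0],[[-57,28,90],0],[[-57,28,130],0],[[-57,28,155],0],[[-57,28,167],0],[[-57,28,167],0]])

```text
clock: 3.25
eef_pos: [0.5227, -0.0678, 0.1368]
tool_rot: [0.707, 0.708, -0.0, -0.0]
ft_force: [-0.0, 0.2, 0.2]
grip_width: 0.0852
grasp_force: 0.0
```

Emit:
step_arm(rows=[[[0,0,0],0],[[0,0,0],0],[[0,0,0],0],[[0,0,0],0],[[0,0,0],0],[[0,0,0],0]], claw=1)

```text
clock: 4.0
eef_pos: [0.5245, -0.0687, 0.1378]
tool_rot: [0.707, 0.707, 0.001, 0.001]
ft_force: [5.2, 0.5, 3.9]
grip_width: 0.0211
grasp_force: 62.8
```

Emit:
step_arm(rows=[[[5,0,0],0],[[11,0,0],0],[[18,0,0],0],[[25,0,0],0],[[32,0,0],0],[[37,0,0],0],[[39,0,0],0],[[39,0,0],0],[[39,0,0],0]])

```text
clock: 5.12
eef_pos: [0.5245, -0.031, 0.1378]
tool_rot: [0.707, 0.707, 0.0, 0.002]
ft_force: [5.1, -5.1, 4.3]
grip_width: 0.0209
grasp_force: 62.8
```

```bash
cat > m2.py <<'E'
from h import *
import sys
o=bot.get_obs(); print(o['clock'].__round__(2),o['eef_pos'].round(4),o['ft_force'].round(1))
for c in sys.argv[1:]:
    im,d,p=snap(c,f"{c}_{o['clock']:.2f}.png"); P,box=measure(d,p)
    print(c)
    t=box(.43,.475,-.04,.03,.052,.065)
    if len(t)>20: print('head',len(t),rect(t))
    s=box(.49,.56,-.12,.03,.0555,.0605)
    if len(s)>20: print('stop top',len(s),rect(s),'ymax',np.percentile(s[:,1],[98,100]).round(4))
    q=box(.517,.531,-.04,.10,.046,.058); 
    if len(q)>20: print('dowel y min',np.percentile(q[:,1],[0,2]).round(4))
    a=box(.468,.494,-.08,.02,.015,.025)
    if len(a)>5: print('pointer',len(a),rect(a),np.percentile(a[:,1],[5,95]).round(4))
E
python3 m2.py wrist top side
```

```text
5.12 [ 0.5245 -0.031   0.1378] [ 5.1 -5.1  4.3]
wrist
head 1220 (array([456.5,  -9.3]), array([17. , 17.4]), 75.49)
stop top 3342 (array([524.2, -22.7]), array([55.4, 23.1]), 0.27) ymax [-0.0122 -0.0113]
dowel y min [-0.0176 -0.016 ]
pointer 795 (array([481. , -15.6]), array([25.9, 13.2]), 0.07) [-0.0208 -0.0094]
top
side
head 58 (array([458.1,  -9.2]), array([15.9, 17.5]), 1.24)
stop top 183 (array([525.7, -33. ]), array([41.8, 55.6]), 87.05) ymax [-0.0148 -0.0109]
dowel y min [0.0561 0.058 ]
pointer 59 (array([482.6, -32.1]), array([24.8, 46.9]), 3.48) [-0.0215 -0.009 ]
```

```bash
python3 -c "
import cv2
a=cv2.imread('pics/wrist_5.12.png'); cv2.imwrite('pics/c1.png',cv2.resize(a[60:360,100:460],None,fx=2,fy=2,interpolation=cv2.INTER_CUBIC))"
```

```text
(no output)
```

View pics/c1.png

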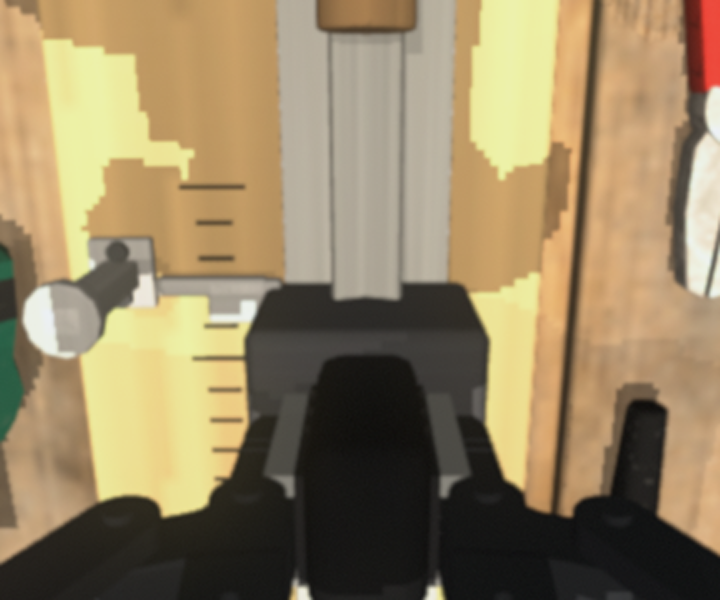

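The close-up shows the thin pointer bar at crop (165–280, 285), with its bracket behind it. The marker's foot spans rows 237–307 and its head is at (63,320). I'll compare pointer and foot by depth.

Run:
```python
from h import *
im,d,p=snap('wrist')
P,box=measure(d,p)
a=box(.468,.479,-.03,.01,.017,.025); print('pointer outer',len(a),rect(a),np.median(a[:,2]),np.percentile(a[:,1],[2,98]).round(4))
f=box(.44,.475,-.03,.02,.0128,.0165); print('foot',len(f),rect(f),np.percentile(f[:,1],[2,98]).round(4), np.median(f[:,2]))
t=box(.44,.475,-.03,.02,.052,.06); print('head',rect(t))
s=box(.49,.56,-.03,.03,.0555,.0605); 
f=box(.5,.55,-.03,.01,.025,.055); f=f[(f[:,0]<.51)|(f[:,0]>.54)];print('face pts',len(f),np.percentile(f[:,1],[50,90,98]).round(4))
print(np.histogram(P[(abs(P[:,0]-.457)<.015)&(abs(P[:,1]+.01)<.015)][:,2],bins=np.arange(.008,.062,.003)))
```

```text
pointer outer 200 (array([473.6, -11.5]), array([10.8,  4.7]), 0.74) 0.022046952587804897 [-0.0137 -0.0092]
foot 701 (array([458.4,  -5. ]), array([33. , 49.4]), 0.1) [-0.0278  0.0171] 0.015263225849116352
head (array([456.5,  -9.2]), array([17.6, 16.9]), 43.03)
face pts 767 [-0.0119 -0.0117 -0.0115]
(array([ 111, 1104,  546,  180,  114,   55,   54,   53,   67,   57,   54,
         45,   12,    0,   16,  228,  983]), array([0.008, 0.011, 0.014, 0.017, 0.02 , 0.023, 0.026, 0.029, 0.032,
       0.035, 0.038, 0.041, 0.044, 0.047, 0.05 , 0.053, 0.056, 0.059]))
```

Emit:
step_arm(rows=[[[1,0,0],0],[[2.3,0,0],0],[[2.3,0,0],0],[[2.3,0,0],0]])

```text
clock: 5.82
eef_pos: [0.5245, -0.029, 0.1379]
tool_rot: [0.708, 0.707, -0.0, 0.003]
ft_force: [4.6, -5.3, 3.3]
grip_width: 0.0214
grasp_force: 62.8
```

Emit:
step_arm(rows=[[[0,0,0],0],[[0,0,0],0],[[0,0,0],0],[[0,0,0],0],[[0,0,0],0],[[0,0,-15],0],[[0,0,-40],0],[[0,0,-70],0],[[0,0,-70],0]], claw=-0.5)

```text
clock: 6.95
eef_pos: [0.525, -0.0274, 0.2106]
tool_rot: [0.707, 0.707, 0.002, 0.003]
ft_force: [0.0, 0.7, 1.3]
grip_width: 0.0641
grasp_force: 0.0
```

Run:
```python
from h import *
o=bot.get_obs(); print(o['clock'],o['eef_pos'].round(4),o['grip_width'],o['ft_force'].round(1),R.from_quat(o['tool_rot']).as_matrix().round(4).tolist())
im,d,p=snap('wrist','w3.png')
P,box=measure(d,p)
a=box(.468,.479,-.03,.01,.017,.025); print('pointer outer',len(a),rect(a))
t=box(.44,.475,-.03,.02,.052,.06); print('head',rect(t))
f=box(.5,.55,-.03,.01,.025,.055); f=f[(f[:,0]<.51)|(f[:,0]>.54)];print('face',len(f),np.median(f[:,1]))
s=box(.49,.56,-.12,.03,.0555,.0605);print('stop top',rect(s))
q=box(.515,.533,.0,.10,.035,.058); print('dowel y min',np.percentile(q[:,1],[0,1,5]).round(4))
m=box(.5,.55,.08,.16,.058,.075); print('tube',np.percentile(m[:,1],[0,2]),m[:,2].max())
```

```text
6.95 [ 0.525  -0.0274  0.2106] 0.06412324242976362 [0.  0.7 1.3] [[-0.0001, 1.0, 0.0071], [1.0, 0.0001, -0.0004], [-0.0004, 0.0071, -1.0]]
pointer outer 117 (array([473.6,  -9.7]), array([ 4.9, 10.6]), 88.45)
head (array([456.3,  -9.6]), array([17.4, 17.3]), 49.97)
face 276 -0.0100141571523478
stop top (array([524.5, -29.6]), array([39.6, 55.7]), 89.98)
dowel y min [0.0083 0.0518 0.0538]Traceback (most recent call last):
  File "<stdin>", line 10, in <module>
    return _quantile_unchecked(
        a, q, axis, out, overwrite_input, method, keepdims, weights)
    return _ureduce(a,
                    func=_quantile_ureduce_func,
    ...<5 lines>...
                    overwrite_input=overwrite_input,
                    method=method)
    r = func(a, **kwargs)
    result = _quantile(arr,
                       quantiles=q,
    ...<2 lines>...
                       out=out,
                       weights=wgt)
    slices_having_nans = np.isnan(arr[-1, ...])
                                  ~~~^^^^^^^^^
IndexError: index -1 is out of bounds for axis 0 with size 0
```

Run:
```python
from h import *
w=np.load('w1.npz'); p={k:w[k] for k in ['fx','fy','cx','cy','D','pose']}
P,box=measure(w['d'],p)
m=box(.518,.530,.08,.2,.05,.075)
for c in np.arange(.09,.16,.004):
    q=m[abs(m[:,1]-c)<.002]; print(c.round(3),len(q),q[:,2].max().round(4) if len(q) else '',end='; ')
m=box(.48,.57,.08,.2,.0,.07); 
print()
for lo in (.02,.03,.04,.05): 
    q=box(.48,.568,.08,.2,lo,lo+.01); q=q[abs(q[:,0]-.524)>.013]; print(lo,len(q),np.percentile(q[:,1],[0,2,5]).round(4) if len(q) else '')
b=box(.445,.57,-.25,-.15,.009,.014); print('board -y end',b[:,1].min(),np.percentile(b[:,1],.3))
```

```text
0.09 74 0.0537; 0.094 77 0.0538; 0.098 70 0.0538; 0.102 71 0.054; 0.106 68 0.0532; 0.11 73 0.0542; 0.114 104 0.0605; 0.118 77 0.0607; 0.122 88 0.0608; 0.126 104 0.0654; 0.13 93 0.0654; 0.134 30 0.0659; 0.138 0 ; 0.142 0 ; 0.146 0 ; 0.15 0 ; 0.154 0 ; 0.158 0 ; 
0.02 114 [0.1248 0.1248 0.1249]
0.03 60 [0.1137 0.1138 0.1141]
0.04 134 [0.1137 0.1138 0.1139]
0.05 153 [0.1138 0.1145 0.1155]
board -y end -0.2488823499406525 -0.2380863559514472
```

Run:
```python
from h import *
w=np.load('w1.npz'); p={k:w[k] for k in ['fx','fy','cx','cy','D','pose']}
P,box=measure(w['d'],p)
q=box(.48,.57,.0,.045,0,.06)
for c in np.arange(.488,.562,.004):
    s=q[abs(q[:,0]-c)<.002]; print(c.round(3),np.median(s[:,2]).round(4) if len(s) else '',end='; ')
```

```text
0.488 0.0119; 0.492 0.0119; 0.496 0.0118; 0.5 0.0117; 0.504 0.0157; 0.508 0.0158; 0.512 0.0158; 0.516 0.0177; 0.52 0.0318; 0.524 0.0305; 0.528 0.0313; 0.532 0.0325; 0.536 0.0159; 0.54 0.0158; 0.544 0.0157; 0.548 0.0119; 0.552 0.0116; 0.556 0.0118; 0.56 0.0116;
```

Emit:
step_arm(rows=[[[40,-1,0],0],[[80,-1,0],0],[[115,-1,0],0],[[115,-1,40],0],[[115,-1,80],0],[[115,-1,105],0],[[115,-1,110],0],[[115,-1,110],0]])

```text
clock: 8.0
eef_pos: [0.522, 0.0876, 0.0968]
tool_rot: [0.707, 0.707, -0.0, -0.0]
ft_force: [0.5, 0.1, -1.0]
grip_width: 0.0637
grasp_force: 0.0
```

Emit:
step_arm(rows=[[[0,0,0],0],[[0,0,0],0],[[0,0,0],0],[[0,0,0],0],[[0,0,0],0]], claw=1)

```text
clock: 8.62
eef_pos: [0.5241, 0.0878, 0.0985]
tool_rot: [0.707, 0.707, 0.002, 0.002]
ft_force: [2.8, -0.9, 5.8]
grip_width: 0.0198
grasp_force: 58.8
```

Emit:
step_arm(rows=[[[-4,0,-1],0],[[-10,0,-1],0],[[-17,0,-1],0],[[-24,0,-1],0],[[-31,0,-1],0],[[-37,0,-1],0],[[-40,0,-1],0],[[-40,0,-1],0]])

```text
clock: 9.62
eef_pos: [0.5232, 0.0482, 0.0989]
tool_rot: [0.707, 0.707, 0.002, 0.0]
ft_force: [3.9, 3.6, 5.8]
grip_width: 0.0204
grasp_force: 59.0
```

```bash
cat > m3.py <<'E'
from h import *
o=bot.get_obs(); print(o['clock'],o['eef_pos'].round(4),o['ft_force'].round(1),o['grip_width'].round(4))
im,d,p=snap('wrist',f"w_{o['clock']:.2f}.png")
P,box=measure(d,p)
a=box(.468,.479,-.03,.01,.017,.025); t=box(.44,.475,-.03,.02,.052,.06)
if len(a)>20: print('pointer outer',len(a),rect(a))
if len(t)>20: print('head',len(t),rect(t))
s=box(.49,.56,-.12,.03,.0555,.0605)
if len(s)>20: print('stop top',len(s),rect(s),np.percentile(s[:,1],98).round(4))
q=box(.517,.531,-.02,.11,.044,.0545)
if len(q)>20: print('dowel y',np.percentile(q[:,1],[0,1,3,100]).round(4))
q=box(.517,.531,-.02,.05,.028,.0545)
for c in np.arange(-.014,.034,.003):
    s=q[abs(q[:,1]-c)<.0015]; print(round(c*1000),len(s),(s[:,2].max()*1000).round(1) if len(s) else '',end='; ')
E
python3 m3.py
```

```text
Traceback (most recent call last):
  File "m3.py", line 2, in <module>
    o=bot.get_obs(); print(o['clock'],o['eef_pos'].round(4),o['ft_force'].round(1),o['grip_width'].round(4))
                                                                                   ^^^^^^^^^^^^^^^^^^^^^
AttributeError: 'float' object has no attribute 'round'
```

Emit:
step_arm(rows=[[[0,0,0],0],[[0,0,0],0],[[0,0,0],0],[[0,0,0],0],[[0,0,-5],0],[[18,0,-5],0],[[36,0,-5],0],[[36,0,0],0],[[36,0,0],0]], claw=-0.5)

```text
clock: 10.75
eef_pos: [0.5214, 0.0841, 0.0972]
tool_rot: [0.707, 0.708, -0.001, -0.0]
ft_force: [-0.2, -1.1, 0.1]
grip_width: 0.0642
grasp_force: 0.0
```

```bash
sed -i "s/o\['grip_width'\].round(4)/o['grip_width']/" m3.py; python3 m3.py
```

```text
10.75 [0.5214 0.0841 0.0972] [-0.2 -1.1  0.1] 0.0642076925637343
dowel y [0.0486 0.0509 0.0525 0.11  ]
-14 0 ; -11 0 ; -8 0 ; -5 0 ; -2 0 ; 1 0 ; 4 0 ; 7 0 ; 10 0 ; 13 0 ; 16 0 ; 19 0 ; 22 0 ; 25 0 ; 28 0 ; 31 0 ;
```

```bash
python3 - <<'E'
from h import *
for c in ('side','top'):
    im,d,p=snap(c,c+'4.png'); P,box=measure(d,p)
    q=box(.51,.54,-.05,.11,.044,.0555); print(c,'dowel',len(q),np.percentile(q[:,1],[0,2,50]).round(4) if len(q) else '')
    for n in ('dowel','stop'):
        for r in bot.trace(n,c)[:1]:
            C=cloud(r['pixels'],d,p); C=C[C[:,2]>.035]; print(n,r['score'],r['uv'],np.percentile(C[:,1],[0,2,50,98]).round(4))
E
python3 -c "
import cv2,numpy as np
a=cv2.imread('pics/side4.png')[150:290,210:350];b=cv2.imread('pics/top4.png')[150:250,190:330]
f=lambda i:cv2.resize(i,None,fx=2.8,fy=2.8,interpolation=cv2.INTER_CUBIC)
a=f(a);b=f(b);c=np.zeros((a.shape[0],a.shape[1]+b.shape[1],3),np.uint8);c[:,:a.shape[1]]=a;c[:b.shape[0],a.shape[1]:]=b
cv2.imwrite('pics/c4.png',c);print(c.shape)"
```

```text
side dowel 352 [-0.0499 -0.0495  0.0519]
dowel 0.91 [276.3, 183.6] [0.0113 0.0135 0.0739 0.2966]
stop 0.71 [291.7, 221.8] [-0.0521 -0.0512 -0.047  -0.0143]
top dowel 188 [-0.0353  0.0161  0.0387]
dowel 0.81 [229.7, 198.3] [0.0159 0.018  0.0516 0.3014]
stop 0.74 [261.0, 199.3] [-0.0474 -0.0469 -0.0282 -0.009 ]
(392, 784, 3)
```

View pics/c4.png

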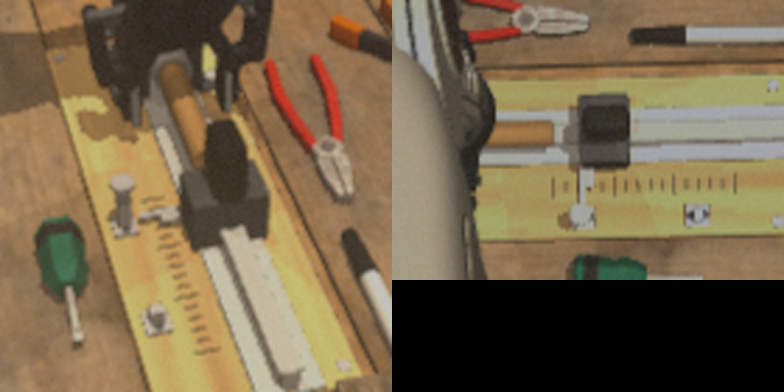

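In both crops the dowel has come out: its end is at (552,133) and the stop face at (580,133), about 22 mm apart. The pointer is in line with the tall marker. I'll regrasp and pull the rest, slowly at the end.

Emit:
step_arm(rows=[[[0,2,0],0],[[0,2,0],0],[[0,2,0],0],[[0,2,0],0],[[0,2,0],0],[[0,2,0],0]], claw=1)

```text
clock: 11.85
eef_pos: [0.5243, 0.0837, 0.0981]
tool_rot: [0.707, 0.707, 0.0, 0.0]
ft_force: [0.5, -1.2, 1.4]
grip_width: 0.0202
grasp_force: 58.7
```

Emit:
step_arm(rows=[[[-3,0,-1],0],[[-8,0,-1],0],[[-13,0,-1],0],[[-17,0,-1],0],[[-19,0,-1],0],[[-19,0,-1],0],[[-19,0,-1],0]])

```text
clock: 12.72
eef_pos: [0.524, 0.0647, 0.0989]
tool_rot: [0.707, 0.707, -0.0, -0.0]
ft_force: [-0.3, 1.4, -1.4]
grip_width: 0.0202
grasp_force: 58.6
```

Emit:
step_arm(rows=[[[-0.5,0,0],0],[[-1,0,0],0],[[-1,0,0],0]])

```text
clock: 13.1
eef_pos: [0.524, 0.0637, 0.0989]
tool_rot: [0.707, 0.707, -0.0, 0.0]
ft_force: [-0.2, -0.1, -0.7]
grip_width: 0.0201
grasp_force: 58.6
```

Emit:
step_arm(rows=[[[-0.5,0,0],0],[[-1,0,0],0],[[-1,0,0],0]])

```text
clock: 13.48
eef_pos: [0.5241, 0.0626, 0.0989]
tool_rot: [0.707, 0.707, -0.0, 0.0]
ft_force: [0.3, 0.5, -0.5]
grip_width: 0.0202
grasp_force: 58.6
```

Emit:
step_arm(rows=[[[-0.5,0,0],0],[[-1,0,0],0],[[-1,0,0],0]])

```text
clock: 13.85
eef_pos: [0.524, 0.0616, 0.0989]
tool_rot: [0.707, 0.707, -0.0, -0.0]
ft_force: [-0.2, -0.2, -0.8]
grip_width: 0.02
grasp_force: 58.6
```

Emit:
step_arm(rows=[[[-0.5,0,0],0],[[-1,0,0],0],[[-1,0,0],0]])

```text
clock: 14.22
eef_pos: [0.5241, 0.0615, 0.099]
tool_rot: [0.707, 0.707, 0.001, -0.001]
ft_force: [-0.6, 4.2, -0.1]
grip_width: 0.0199
grasp_force: 58.6
```

```bash
python3 - <<'E'
from h import *
print(bot.get_obs()['ft_force'].round(2))
for c in ('side','top'):
    im,d,p=snap(c,c+'5.png')
    for n in ('dowel','stop'):
        for r in bot.trace(n,c)[:1]:
            C=cloud(r['pixels'],d,p); C=C[C[:,2]>.035]; print(c,n,r['score'],np.percentile(C[:,1],[0,2,50,98]).round(4))
E
python3 -c "
import cv2,numpy as np
a=cv2.imread('pics/side5.png')[170:260,240:330];b=cv2.imread('pics/top5.png')[170:240,240:310]
f=lambda i,k:cv2.resize(i,None,fx=k,fy=k,interpolation=cv2.INTER_CUBIC)
cv2.imwrite('pics/c5.png',np.hstack([f(a,4)[:360],f(b,5.15)[:360]]))"
```

```text
[-0.58  4.23 -0.06]
side dowel 0.67 [-0.2973 -0.2957 -0.2572 -0.2097]
side stop 0.75 [-0.0524 -0.0512 -0.0471 -0.0139]
top dowel 0.63 [-0.1728 -0.1414 -0.0285 -0.0063]
top stop 0.93 [-0.0491 -0.047  -0.0281 -0.0087]
```

View pics/c5.png

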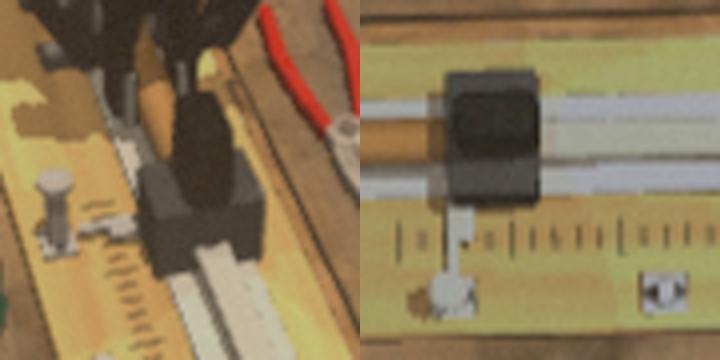

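Contact is made: 4.2 N, the TCP has stopped, and the crops show the dowel against the stop with the pointer at the tall marker. Now I'll release and rise straight up to check.

Emit:
step_arm(rows=[[[0,0,0],0],[[0,0,0],0],[[0,0,0],0],[[0,0,0],0],[[0,0,0],0],[[0,0,-15],0],[[0,0,-50],0],[[-20,0,-100],0],[[-40,0,-130],0],[[-60,0,-140],0],[[-60,0,-140],0]], claw=-0.4)

```text
clock: 15.9
eef_pos: [0.5248, -0.0002, 0.2412]
tool_rot: [0.708, 0.706, 0.001, 0.001]
ft_force: [-0.9, -0.1, -1.0]
grip_width: 0.0601
grasp_force: 0.0
```

```bash
python3 m3.py
python3 - <<'E'
from h import *
im,d,p=snap('wrist'); P,box=measure(d,p)
q=box(.505,.545,-.01,.1,.044,.056)
for c in (.005,.03,.06,.085):
    s=q[abs(q[:,1]-c)<.005]; print(c,len(s),s[:,0].mean().round(4) if len(s) else '',s[:,2].max().round(4) if len(s) else '')
E
```

```text
15.9 [ 5.248e-01 -2.000e-04  2.412e-01] [-0.9 -0.1 -1. ] 0.06008551036930206
pointer outer 93 (array([473.5,  -9.8]), array([ 4.7, 10.9]), 88.36)
head 449 (array([456.4,  -9.5]), array([17.7, 16.9]), 40.77)
stop top 2180 (array([524.4, -29.6]), array([39.3, 55.8]), 89.51) -0.0105
dowel y [-0.0108 -0.0099 -0.0068  0.11  ]
-14 0 ; -11 44 54.3; -8 65 54.1; -5 74 54.0; -2 74 54.4; 1 73 54.1; 4 72 53.9; 7 72 54.3; 10 73 54.0; 13 74 54.1; 16 74 53.9; 19 76 53.9; 22 78 54.3; 25 74 54.2; 28 76 53.9; 31 77 54.1; 0.005 360 0.5236 0.0544
0.03 388 0.5238 0.0547
0.06 421 0.524 0.0544
0.085 459 0.5242 0.054
```

Pointer and marker agree to within 0.3 mm. The dowel reaches the stop face with no gap and lies straight, so I'm handing in.

```bash
python3 -c "
from workcell import bot
print(bot.job_done())"
```

```text
the job is handed in; nothing more can be done
None
```

The job is handed in, though the handover gave no verdict: the stop's pointer measures within 0.3 mm of the tall marker, the dowel rests against the stop lying straight in the groove, the gripper is clear, and no tool or offcut was knowingly touched (about 16 s used).

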